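# Hand over a clementine plate, grip first

## Task

Someone at the far side of the cart is waiting for the black plate with the clementine in it: take it by one of its two raised grips, lift it straight up clear of the cart, and only then turn it about a quarter turn in the air and hold it out to them. Finish still holding it, level and steady, a hand's breadth or two above the cart top, with the free grip pointing straight away from you, out past the cart's far edge over the middle of the pulled-out tray. The clementine has to stay loose in the middle of the plate all the way, untouched by the gripper, and the other things stay where they are.

Things in the scene. Friction and masses are not known exactly. Their poses are not given: they have to be found in the camera images.
- plate: round dished plate of black plastic, 176 mm across the rim, rim 26 mm high, about 0.14 kg. Origin: centre of its underside, z up. Its x axis runs through its two raised grips (grip a on +x, grip b on -x). It starts flat on the cart top, this axis within 20 degrees of world y. Its floor falls at 6 degrees from radius 46 mm to the middle; outside that it rises at 25 degrees to the rim
- grip_a (a point): middle of the grip on the plate's +x side. Each grip is an upright lug on the rim, 10 mm thick along plate x, 46 mm wide along plate y, its top 63 mm and this point 46 mm above the underside, 89 mm from the plate's centre (178 mm grip to grip). Pinch its faces from above, one finger inside the plate, one outside, fingertips at least 28 mm above the underside to clear the rim
- grip_b (a point): the same for the like grip on the plate's -x side
- plate_middle (a point): the lowest point of the plate's dished floor, at its centre, 4 mm above the underside
- clementine: orange ball, 50 mm in diameter, about 0.06 kg, lying loose in the middle of the plate; it rolls. Origin: its centre, 29 mm above the plate's underside. It reads the ball's own turning axes, so only the position matters
- tray_lip (a point): middle of the top edge of the far end wall of the shallow aluminium tray pulled about halfway out beneath the cart top. Tray: 320 mm wide (y), 360 mm deep (x), 45 mm high, top edge 43 mm below the cart top; it shows 150 to 200 mm past the cart's far edge, which is straight, at x = 0.66. Axes parallel to the world's; its y is the middle of the tray's width
- grate: steel camp grill grate lying flat, 308 x 208 x 8 mm, origin at the centre of its underside; to be left alone
- cup: red anodized cup, 84 mm across the rim, 85 mm high, standing; origin at the centre of its underside; to be left alone
- fuel_bottle: standing aluminium fuel bottle, 72 mm in diameter, 200 mm high, black cap; origin at the centre of its underside; to be left alone
- spatula: green silicone spatula, 270 mm long, lying flat along its x axis; origin at the middle of its underside; to be left alone
Things that resemble listed ones, but are neither listed nor needed, are in the scene too. Several things look just like the plate: the one meant starts farthest to the robot's right. Of the things that look like the clementine, the larger one is meant.

How it is judged:
On the way:
1. the plate is lifted at least 40 mm clear of the cart while its grips still lie across the cart (more than 50 degrees from pointing straight away) (height (world z) of plate above 0.04 m and angle between the x axis of plate and the x axis of tray_lip, either way round above 0.87 rad), for 0.1 s.
At the end, for the whole second after the job is handed in: Held by one grip at rest, 70 to 260 mm up, within 8 degrees of level, touching only gripper and clementine; free grip past the cart edge, short of the tray lip, within 60 mm of its middle; grips within 12 degrees of straight away; clementine within 20 mm of the plate middle (((y of grip_a in the frame of tray_lip between -0.06 and 0.06 m and x of grip_a in the frame of tray_lip below 0 m and world x of grip_a above 0.665 m and horizontal distance between the grasp point and grip_b below 0.06 m) or (y of grip_b in the frame of tray_lip between -0.06 and 0.06 m and x of grip_b in the frame of tray_lip below 0 m and world x of grip_b above 0.665 m and horizontal distance between the grasp point and grip_a below 0.06 m)) and angle between the x axis of plate and the x axis of tray_lip, either way round below 0.21 rad and angle between plate's own z axis and vertical below 0.14 rad and height (world z) of plate between 0.07 and 0.26 m and horizontal distance between clementine and plate_middle below 0.02 m and distance between clementine and plate_middle below 0.04 m and linear speed of plate below 0.03 m/s and angular speed of plate below 0.15 rad/s and linear speed of clementine below 0.05 m/s and contact force between the fingers and plate above 1 N and contact force between plate and grate below 0.2 N and contact force between plate and cup below 0.2 N and contact force between plate and fuel_bottle below 0.2 N and contact force between plate and spatula below 0.2 N); the arm keeps its last pose, push and grip.
It fails at once if the clementine leaves the middle of the plate (more than 30 mm off centre) (horizontal distance between clementine and plate_middle above 0.03 m).
It fails at once if the gripper presses on the clementine (contact force between the fingers and clementine above 1 N).
It fails at once if the plate is tilted more than 14 degrees (angle between plate's own z axis and vertical above 0.25 rad).
It fails at once if one of the bystanders (grate, cup, fuel bottle, spatula) is moved more than 30 mm or tipped over (distance of any of grate, cup, fuel_bottle, spatula from where it was at the start of the episode above 0.03 m or angle between any of cup, fuel_bottle's own z axis and vertical above 0.5 rad).
It also fails if it takes over 42 s, if anything falls off the work surface, if the arm or the gripper's body presses on something with over 40 N, if the wrist force passes 120 N, or if a joint passes its speed limit or range.

## Robot

A 6-joint arm with a two-finger parallel gripper is mounted at the origin on the work surface. World frame = base frame: x ahead of the robot, y to its left, z up, the work surface at z = 0. Lengths are in m, angles in rad, forces in N, time in s.
With the tool pointing down it reaches from about 0.35 to 0.875 m from the base axis. Payload 4.2 kg.
Tool frame: the origin (TCP) lies at the very end of the fingers, on their centre line; the grasp point (between the pads) lies 19 mm behind it; z points along the fingers, y is the direction in which the jaws open and shut (so a half turn about z gives the same grasp; the last joint's range is limited). The gripper opens to 85 mm and grips with 20 to 120 N. Pads are 22 mm wide; open, the fingers measure 114 mm over their backs; the gripper's body (76 mm by 85 mm) begins 54 mm behind the grasp point. The pads swing forward as they close: fully open they stand 13 mm farther back than shut.
Start: joints at [1.542, 0.385, 0.008, 0, -1.194, -0.259], TCP at [0.177, 0.599, 0.231] pointing down, gripper open.
Joint ranges: [-3.14, 3.14], [-1.21, 2.06], [-1.07, 1.41], [-3.16, 2.05], [-2.99, -0.16], [-3.1, 3.1]. Speed limits (rad/s): [2.79, 2.79, 3.14, 3.14, 3.14, 3.14].

## Interface

Orientations are given as a rotation vector (axis times angle).
In Python, from rig import get_state, snapshot, robot gives the robot as it stands. The module is installed in compiled form; this text tells all that it offers.
- The arm moves only by the shell command python3 -m pendant 'ROWS' [FORCE]. ROWS is JSON, a list that holds one entry, the list of rows, each a list of 7 numbers: the opening, from -1 (shut) to 1 (fully open), then the shift along the world's x, y, z in m, then the turn, a rotation vector about the world's x, y, z in degrees. In form: [[[grip, x, y, z, rx, ry, rz], ...]]. A call has 1 to 10 rows; each row shifts and turns the commanded pose from where the row before left it; what a row does not reach is not made up. A row lasts 1/8 s, in which the tool goes at most 62.5 mm and 10.7 degrees, less where a joint would pass 70% of its speed; a pose out of reach is approached as far as the arm can. A call with a gripper value outside its range is refused whole. The fingers move at their own pace and stop on an object; FORCE is the grip in N (left out, the last holds). Time passes only in rows, so rows that do not move let the fingers close. It gives the time, the measured TCP pose, the force and the opening at its end, in the units of the state.
- get_state(): the state, without advancing time (a new reading comes with each control period).
- snapshot(name): name is "scene" or "top" or "wrist"; returns a dict with "pixels" (420x560x3 uint8, red, green, blue), "z_map" (420x560 float32, m along the optical axis (not along the pixel's ray), 0 where there is no reading), "fx", "fy", "cx", "cy" (pixels), "k1" (the pictures are not rectified: a ray, as slopes to the right and down, at radius r is drawn at 1 + k1 r^2 times it, then the intrinsics apply), "R" (3x3) and "t" (3): a world point X has camera coordinates R X + t; the wrist camera has in their place "T_tool_cam" (4x4, takes a point from camera to tool coordinates, whose origin is the TCP and whose axes are the flange's). Camera axes: x right, y down, z forward; pixel columns grow to the right and rows downward; lengths in m; the calibration is good to about 2 mm. A picture is of the moment at which its call begins: read the wrist's pose just before it.
- robot.job_done(): hands the job in, once; it reports no verdict.
The state is a dict: "time": time; "q": joint angles; "joint_velocities": joint speeds; "effort": joint torques, N m; "tool_pos": TCP position; "ee_rot": TCP orientation; "wrist_force": force on the tool from outside, world axes, zero at the start; "torque": the same for the moment, N m; "grip_width": finger opening in m.
Only numpy, scipy, OpenCV 4.12 (cv2) and the standard library are available. Lean on these libraries where they do the work, as an engineer would, in place of code of your own. Each camera call takes 0.05 s, during which the arm holds its last target.

## Working session

There is one attempt and no reset: what is moved stays moved. The work goes in short steps, Python scripts to look and compute and a shell command to move; the robot and the scene stay as the last step left them, time stands still between calls to the robot, and variables do not carry over. Pictures are saved under pics/ and viewed, and the job is handed in when it is done.

```bash
mkdir -p pics; python3 - <<'E'
from rig import get_state, snapshot
import cv2,numpy as np
s=get_state(); print({k:np.round(v,3) for k,v in s.items()})
for n in ("scene","top","wrist"):
    d=snapshot(n); cv2.imwrite(f"pics/{n}0.png",d["pixels"][:,:,::-1]); np.savez(f"{n}0.npz",**d)
    print(n,{k:np.round(v,4) for k,v in d.items() if k not in("pixels","z_map")})
E
```

```text
{'time': np.float64(0.0), 'q': array([ 1.542,  0.386,  0.007, -0.   , -1.194, -0.259]), 'joint_velocities': array([-0.001, -0.001,  0.002, -0.   ,  0.001,  0.002]), 'effort': array([ 0.0000e+00, -3.9229e+01,  1.8840e+01,  4.1870e+00, -5.0000e-03,
       -0.0000e+00]), 'tool_pos': array([0.177, 0.599, 0.23 ]), 'ee_rot': array([ 3.107, -0.45 , -0.   ]), 'wrist_force': array([ 0.65 , -0.471,  0.371]), 'torque': array([ 0.019,  0.037, -0.03 ]), 'grip_width': np.float64(0.085)}
scene {'fx': np.float64(526.3134), 'fy': np.float64(526.3134), 'cx': np.float64(284.3546), 'cy': np.float64(209.1083), 'k1': np.float64(0.0561), 'R': array([[-0.7596,  0.6502, -0.0112],
       [ 0.5512,  0.6346, -0.5418],
       [-0.3452, -0.4177, -0.8405]]), 't': array([ 0.3735, -0.2455,  1.6928])}
top {'fx': np.float64(451.5043), 'fy': np.float64(451.5043), 'cx': np.float64(274.4837), 'cy': np.float64(208.0096), 'k1': np.float64(0.043), 'R': array([[ 0.0282, -0.9995,  0.0116],
       [-0.9983, -0.0288, -0.0502],
       [ 0.0506, -0.0102, -0.9987]]), 't': array([-0.0299,  0.4673,  1.0923])}
wrist {'fx': np.float64(321.435), 'fy': np.float64(321.435), 'cx': np.float64(280.4857), 'cy': np.float64(209.7857), 'k1': np.float64(-0.0509), 'T_tool_cam': array([[-7.000e-04, -9.612e-01, -2.758e-01,  6.870e-02],
       [ 1.000e+00, -1.000e-04, -2.200e-03, -1.000e-04],
       [ 2.100e-03, -2.758e-01,  9.612e-01, -1.428e-01],
       [ 0.000e+00,  0.000e+00,  0.000e+00,  1.000e+00]])}
```

View pics/scene0.png

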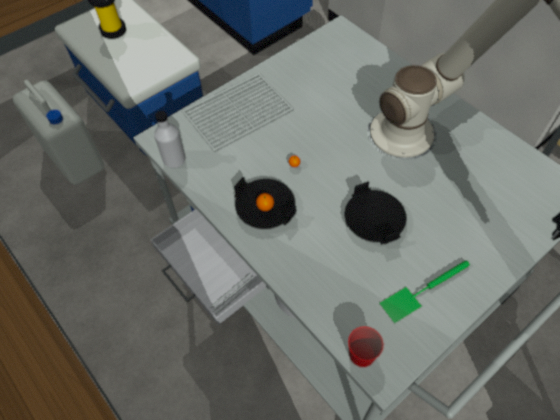

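View pics/top0.png

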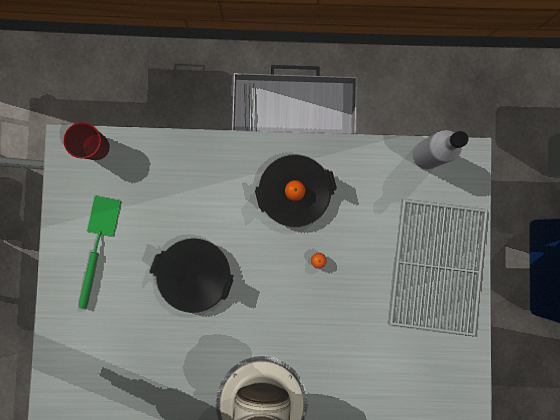

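The scene view shows the clementine's plate at (265,203) and the top view at (295,190). It is farther right than the empty plate at (193,275). The tray is at (295,105), just beyond the far edge. Next I'll measure these.

```bash
cat > h.py <<'E'
import numpy as np,cv2
def rays(d,uv):
    K=np.array([[d["fx"],0,d["cx"]],[0,d["fy"],d["cy"]],[0,0,1]],float)
    p=cv2.undistortPoints(np.asarray(uv,float).reshape(-1,1,2),K,np.array([float(d["k1"]),0,0,0,0]))[:,0]
    return np.c_[p,np.ones(len(p))]
def world(d,uv):
    uv=np.asarray(uv).reshape(-1,2); z=d["z_map"][uv[:,1].astype(int),uv[:,0].astype(int)]
    return (rays(d,uv)*z[:,None]-d["t"])@d["R"]
def onplane(d,uv,h):
    r=rays(d,uv)@d["R"]; c=-d["R"].T@d["t"]
    return c+r*((h-c[2])/r[:,2])[:,None]
def load(n): return dict(np.load(n))
E
python3 - <<'E'
from h import *
for n in("top0.npz","scene0.npz"):
    d=load(n); H,W=420,560
    u,v=np.meshgrid(np.arange(W),np.arange(H)); uv=np.c_[u.ravel(),v.ravel()]
    P=world(d,uv); ok=d["z_map"].ravel()>0
    px=d["pixels"].reshape(-1,3).astype(int); 
    hsv=cv2.cvtColor(d["pixels"],cv2.COLOR_RGB2HSV).reshape(-1,3)
    blk=ok&(px.max(1)<60)
    print(n,"table z",np.median(P[ok&(abs(P[:,0]-.45)<.03)&(abs(P[:,1]-.02)<.03),2]))
    org=ok&(hsv[:,0]<18)&(hsv[:,1]>170)&(hsv[:,2]>120)
    m=org.reshape(H,W).astype(np.uint8); k,l,s,c=cv2.connectedComponentsWithStats(m)
    for i in range(1,k):
        if s[i,4]>40:
            q=P[l.ravel()==i]; print("orange",s[i],c[i],onplane(d,c[i],.029)[0].round(4),"surf top",q[:,2].max().round(3))
    lug=ok&(px.max(1)<80)&(P[:,2]>.042)&(P[:,2]<.075)&(P[:,0]>.2)&(P[:,0]<.66)&(abs(P[:,1])<.45)
    k,l,s,c=cv2.connectedComponentsWithStats(lug.reshape(H,W).astype(np.uint8))
    for i in range(1,k):
        if s[i,4]>8:
            q=P[l.ravel()==i]; print("lug",s[i],((q.min(0)+q.max(0))/2).round(4),q.mean(0).round(4),q.max(0).round(3)-q.min(0).round(3))
    body=ok&(px.max(1)<60)&(P[:,2]>.0)&(P[:,2]<.04)&(P[:,0]>.2)&(P[:,0]<.66)&(abs(P[:,1])<.45)
    k,l,s,c=cv2.connectedComponentsWithStats(body.reshape(H,W).astype(np.uint8))
    for i in range(1,k):
        if s[i,4]>300:
            q=P[l.ravel()==i]; rim=q[q[:,2]>.018]
            A=np.c_[2*rim[:,:2],np.ones(len(rim))] ; print("body",s[i],q.min(0).round(3),q.max(0).round(3))
    tr=ok&(P[:,0]>.68)&(P[:,2]>-.1)&(P[:,2]<-.03)&(abs(P[:,1])<.4)
    q=P[tr]; print("tray",q.min(0).round(3),q.max(0).round(3),len(q), np.percentile(q,[1,99],axis=0).round(3))
E
```

```text
top0.npz table z 0.0015053768543223807
orange [285 180  20  19 280] [294.26071429 189.46785714] [ 0.5133 -0.0628  0.029 ] surf top 0.058
orange [311 253  15  15 169] [318.         259.86982249] [ 0.3459 -0.124   0.029 ] surf top 0.042
lug [ 74 126  22   9  91] [0.6352 0.4287 0.0586] [0.6373 0.435  0.0592] [0.014 0.043 0.033]
lug [ 85 132  21  27 123] [0.5985 0.4062 0.0586] [0.5935 0.3958 0.0592] [0.061 0.04  0.033]
lug [ 73 153  10   4  16] [0.5776 0.4441 0.0593] [0.5775 0.4453 0.0592] [0.009 0.012 0.027]
lug [420 158  20   9  68] [ 0.5845 -0.3783  0.0586] [ 0.5825 -0.3729  0.0585] [0.017 0.039 0.031]
lug [327 171  10  19  98] [ 0.5349 -0.1488  0.0551] [ 0.5354 -0.148   0.06  ] [0.042 0.019 0.025]
lug [255 190   8  19  82] [0.4854 0.0219 0.0631] [0.486  0.0218 0.0627] [0.042 0.018 0.01 ]
lug [150 254  12  20 116] [0.3289 0.2568 0.0552] [0.329  0.2557 0.0593] [0.043 0.02  0.026]
lug [223 279  10  20  90] [0.2755 0.0877 0.0549] [0.2758 0.0877 0.0613] [0.043 0.019 0.025]
body [ 256  155   78   72 3754] [ 0.425 -0.157  0.001] [0.598 0.03  0.04 ]
body [ 154  239   79   74 4254] [0.211 0.0
[... 481 characters left out ...]
2  15  11  93] [0.2783 0.09   0.0548] [0.2792 0.0913 0.056 ] [0.043 0.022 0.026]
lug [286 205  10  17  81] [0.4897 0.0244 0.0551] [0.4905 0.0259 0.0579] [0.043 0.019 0.026]
lug [384 231  16  11  98] [0.3301 0.2593 0.0548] [0.3328 0.2599 0.0572] [0.046 0.019 0.025]
lug [373 340   7   9  35] [0.5769 0.437  0.0576] [0.5758 0.4392 0.0556] [0.009 0.023 0.031]
lug [349 351   5   8  13] [0.6415 0.4181 0.053 ] [0.6417 0.4178 0.0531] [0.005 0.016 0.022]
body [ 235  179   60   50 2026] [ 0.426 -0.155  0.   ] [0.596 0.031 0.04 ]
body [ 345  188   61   56 2433] [0.216 0.082 0.   ] [0.388 0.269 0.04 ]
tray [ 0.68  -0.398 -0.1  ] [ 1.219  0.103 -0.03 ] 6029 [[ 0.682 -0.318 -0.094]
 [ 1.218  0.101 -0.035]]
```

```bash
python3 - <<'E'
import cv2
a=cv2.imread("pics/top0.png")[50:250,200:400]; cv2.imwrite("pics/topc.png",cv2.resize(a,(600,600),interpolation=2))
E
```

```text
(no output)
```

View pics/topc.png

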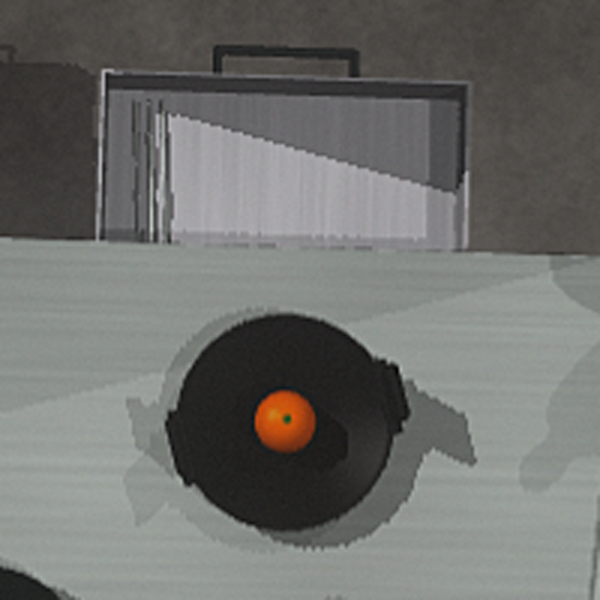

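The target plate's centre is at about (0.512, -0.063). Grip B is at about (0.488, 0.023), with its axis 15.7° off y. The middle of the tray is at y ≈ -0.06 and its lip at x ≈ 0.845. I'll take the left grip with the fingers part-open (about 40 mm), with yaw chosen so joint 6 keeps room for the +74° turn.

```bash
python3 -m pendant '[[[0,0.022,-0.041,0,0,0,-10.5],[0,0.022,-0.041,0,0,0,-10.5],[0,0.022,-0.041,0,0,0,-10.5],[0,0.022,-0.041,0,0,0,-10.5],[0,0.022,-0.041,0,0,0,-10.5],[0,0.022,-0.041,0,0,0,-10.5],[0,0.022,-0.041,0,0,0,-10.5]]]' 100
python3 -m pendant '[[[0,0.022,-0.041,0,0,0,-10.5],[0,0.022,-0.041,0,0,0,-10.5],[0,0.022,-0.041,0,0,0,-10.5],[0,0.022,-0.041,0,0,0,-10.5],[0,0.022,-0.041,0,0,0,-10.5],[0,0.022,-0.041,0,0,0,-10.5],[0,0.022,-0.041,0,0,0,-10.5],[0,0,0,0,0,0,0],[0,0,0,0,0,0,0]]]'
cat >> h.py <<'E'
from scipy.spatial.transform import Rotation as Ro
def pose(s):
    R=Ro.from_rotvec(s["ee_rot"]).as_matrix(); 
    print("t",s["time"],"tcp",np.round(s["tool_pos"],4),"yaw y-axis deg",np.degrees(np.arctan2(R[1,1],R[0,1])).round(2),"z",R[:,2].round(4),"q",np.round(s["q"],3),"w",round(float(s["grip_width"]),4),"F",np.round(s["wrist_force"],1))
    return R
def wristcam(s,d):
    T=np.eye(4);T[:3,:3]=Ro.from_rotvec(s["ee_rot"]).as_matrix();T[:3,3]=s["tool_pos"]
    M=np.linalg.inv(T@d["T_tool_cam"]); d["R"]=M[:3,:3];d["t"]=M[:3,3]; return d
E
cat > look.py <<'E'
import sys
from h import *
from rig import get_state,snapshot
tag=sys.argv[1]; s=get_state(); R=pose(s)
for n in sys.argv[2:]:
    s=get_state(); d=snapshot(n)
    if n=="wrist": d=wristcam(s,d)
    cv2.imwrite(f"pics/{n}_{tag}.png",d["pixels"][:,:,::-1]); np.savez(f"{n}_{tag}.npz",**d)
E
python3 look.py 1 wrist top
```

```text
time: 1.02
tool_pos: [0.3317, 0.3107, 0.2312]
ee_rot: [2.215, -2.227, 0.0]
wrist_force: [1.0, 0.4, 0.7]
grip_width: 0.0428
time: 2.15
tool_pos: [0.485, 0.0252, 0.231]
ee_rot: [0.451, -3.108, -0.0]
wrist_force: [-0.2, 0.3, -0.2]
grip_width: 0.0423
t 2.15 tcp [0.485  0.0252 0.231 ] yaw y-axis deg 106.52 z [-8.e-04 -0.e+00 -1.e+00] q [ 0.387  0.147 -0.322 -0.    -1.102 -1.669] w 0.0423 F [-0.2  0.3 -0.2]
```

View pics/wrist_1.png

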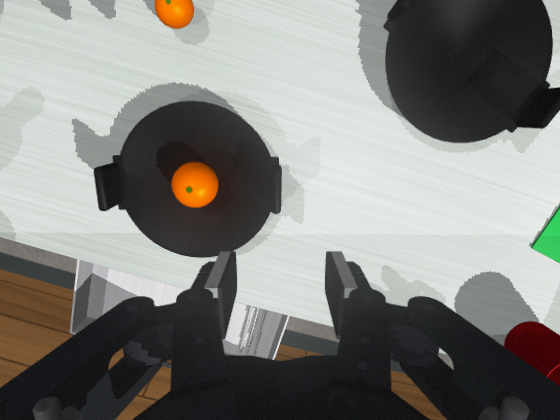

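```bash
python3 - <<'E'
from h import *
d=load("wrist_1.npz"); H,W=420,560
u,v=np.meshgrid(np.arange(W),np.arange(H)); uv=np.c_[u.ravel(),v.ravel()]
P=world(d,uv); px=d["pixels"].reshape(-1,3).astype(int)
lug=(d["z_map"].ravel()>0)&(px.max(1)<90)&(P[:,2]>.035)&(P[:,2]<.075)&(P[:,0]>.2)&(P[:,0]<.66)&(abs(P[:,1])<.3)
k,l,s,c=cv2.connectedComponentsWithStats(lug.reshape(H,W).astype(np.uint8))
for i in range(1,k):
    if s[i,4]>30:
        q=P[l.ravel()==i]; t=q[q[:,2]>q[:,2].max()-.006]
        r=cv2.minAreaRect((t[:,:2]*1000).astype(np.float32))
        print(s[i],"zmax",q[:,2].max().round(4),"n",len(t),"rect",np.round(r[0],1),np.round(r[1],1),round(r[2],1))
E
```

```text
[390   0  25  19 268] zmax 0.0649 n 126 rect [291.8  84.6] [ 8.1 13.1] 15.8
[520  88  40  40 985] zmax 0.0656 n 303 rect [333.1 255.8] [ 9.7 34.6] 71.3
[ 94 164  26  47 892] zmax 0.0647 n 415 rect [ 533.1 -148.1] [44.4  9.8] 17.5
[271 165  11  49 456] zmax 0.0644 n 423 rect [485.9  21.8] [44.8  9.8] 14.9
```

The wrist view shows grip B at (275,188), which is (0.486, 0.022) in the world, and its axis is 1° off the jaws. I'll correct both and descend partway.

```bash
python3 -m pendant '[[[0,0.0015,-0.003,-0.01,0,0,-1],[0,0,0,-0.035,0,0,0],[0,0,0,-0.04,0,0,0],[0,0,0,-0.03,0,0,0],[0,0,0,-0.02,0,0,0],[0,0,0,-0.01,0,0,0],[0,0,0,0,0,0,0]]]'
python3 look.py 2 wrist top scene
```

```text
time: 3.12
tool_pos: [0.4865, 0.0225, 0.0858]
ee_rot: [0.425, -3.111, 0.001]
wrist_force: [1.1, 0.6, 0.8]
grip_width: 0.0426
t 3.125 tcp [0.4865 0.0225 0.0858] yaw y-axis deg 105.54 z [-1.2e-03 -5.0e-04 -1.0e+00] q [ 0.38   0.321 -0.516  0.    -0.735 -1.68 ] w 0.0426 F [1.1 0.6 0.8]
```

View pics/wrist_2.png

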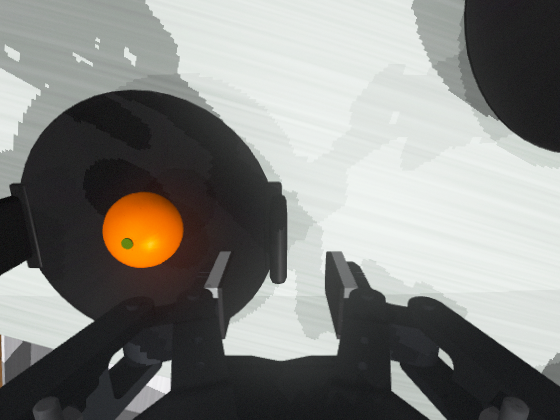

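The lug at (278,240) is centred between the fingers at (222,280) and (340,280), and the ball is well clear. I'll go down and close gently.

```bash
python3 -m pendant '[[[0,0,0,-0.015,0,0,0],[0,0,0,-0.02,0,0,0],[0,0,0,-0.013,0,0,0],[0,0,0,-0.006,0,0,0],[-0.2,0,0,0,0,0,0],[-0.35,0,0,0,0,0,0],[-0.5,0,0,0,0,0,0],[-0.6,0,0,0,0,0,0]]]' 30
python3 look.py 3 wrist
```

```text
time: 4.28
tool_pos: [0.487, 0.0223, 0.0327]
ee_rot: [-0.424, 3.112, 0.0]
wrist_force: [-0.5, 0.3, 0.0]
grip_width: 0.017
t 4.275 tcp [0.487  0.0223 0.0327] yaw y-axis deg 105.51 z [ 7.e-04  2.e-04 -1.e+00] q [ 0.38   0.407 -0.568  0.    -0.595 -1.68 ] w 0.017 F [-0.5  0.3  0. ]
```

View pics/wrist_3.png

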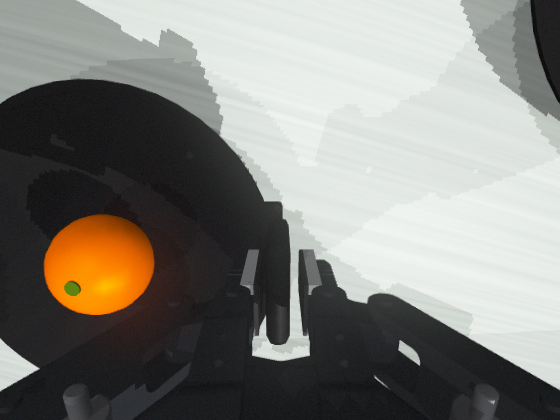

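The lug at (277,270) is centred between the pads. Closing.

```bash
python3 -m pendant '[[[-0.67,0,0,0,0,0,0],[-0.72,0,0,0,0,0,0],[-0.76,0,0,0,0,0,0],[-0.8,0,0,0,0,0,0],[-0.9,0,0,0,0,0,0],[-1,0,0,0,0,0,0],[-1,0,0,0,0,0,0]]]' 30
python3 -m pendant '[[[-1,0,0,0,0,0,0],[-1,0,0,0,0,0,0],[-1,0,0,0,0,0,0]]]' 100
python3 -m pendant '[[[-1,0,0,0.001,0,0,0],[-1,0,0,0.002,0,0,0],[-1,0,0,0.003,0,0,0],[-1,0,0,0.002,0,0,0],[-1,0,0,0,0,0,0]]]'
python3 look.py 4 wrist top scene
```

```text
time: 5.2
tool_pos: [0.4869, 0.0222, 0.0324]
ee_rot: [-0.424, 3.113, -0.0]
wrist_force: [0.9, -1.4, 1.3]
grip_width: 0.0094
time: 5.58
tool_pos: [0.487, 0.0223, 0.0325]
ee_rot: [-0.424, 3.113, 0.0]
wrist_force: [-0.1, -1.2, 3.4]
grip_width: 0.0086
time: 6.2
tool_pos: [0.487, 0.0224, 0.0405]
ee_rot: [-0.424, 3.112, 0.0]
wrist_force: [-0.6, -0.4, -2.9]
grip_width: 0.0086
t 6.2 tcp [0.487  0.0224 0.0405] yaw y-axis deg 105.51 z [ 4.e-04  2.e-04 -1.e+00] q [ 0.38   0.393 -0.561 -0.    -0.616 -1.68 ] w 0.0086 F [-0.6 -0.4 -2.9]
```

View pics/wrist_4.png

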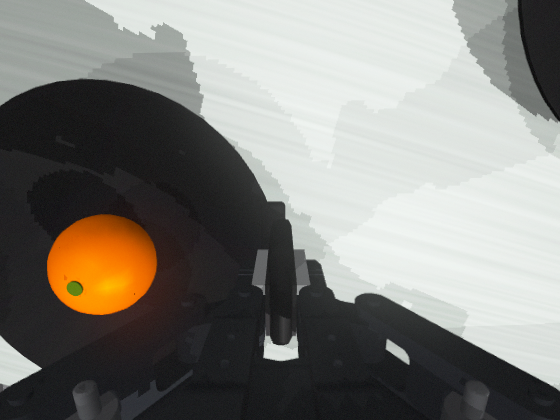

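```bash
cat > meas.py <<'E'
import sys
from h import *
# free grip top height, ball, from saved views
for n in sys.argv[1:]:
    d=load(n+".npz"); H,W=420,560
    hsv=cv2.cvtColor(d["pixels"],cv2.COLOR_RGB2HSV).reshape(-1,3); px=d["pixels"].reshape(-1,3).astype(int)
    u,v=np.meshgrid(np.arange(W),np.arange(H)); P=world(d,np.c_[u.ravel(),v.ravel()]); ok=d["z_map"].ravel()>0
    org=ok&(hsv[:,0]<18)&(hsv[:,1]>150)&(hsv[:,2]>60)
    k,l,s,c=cv2.connectedComponentsWithStats(org.reshape(H,W).astype(np.uint8))
    i=1+np.argmax(s[1:,4]); q=P[l.ravel()==i]
    # sphere fit, linear least squares, 25 mm
    A=np.c_[2*q,np.ones(len(q))]; x=np.linalg.lstsq(A,(q**2).sum(1),rcond=None)[0]
    b=x[:3]; print(n,"ball fit",b.round(4),"r",np.sqrt(x[3]+b@b).round(4),"cols",c[i].round(0),"ztop",q[:,2].max().round(4))
    z0=b[2]-.029
    near=ok&(px.max(1)<90)&(np.hypot(P[:,0]-b[0],P[:,1]-b[1])<.12)
    rim=near&(abs(P[:,2]-z0-.02)<.011)&(np.hypot(P[:,0]-b[0],P[:,1]-b[1])<.083)&(np.hypot(P[:,0]-b[0],P[:,1]-b[1])>.03)
    q=P[near&(np.hypot(P[:,0]-b[0],P[:,1]-b[1])<.082)&(P[:,2]<z0+.03)&(P[:,2]>z0-.02)]
    # conical floor fit: z = a + bx x + by y + c*r  about ball
    if len(q)>100:
        r=np.hypot(*(q[:,:2]-b[:2]).T); q,r=q[r>.05],r[r>.05]
        S=np.c_[np.ones(len(q)),q[:,:2]-b[:2],r]; w=np.linalg.lstsq(S,q[:,2],rcond=None)[0]
        res=q[:,2]-S@w; g=abs(res)<.004; w=np.linalg.lstsq(S[g],q[g,2],rcond=None)[0]
        print("  plate wall fit slopes x,y deg",np.degrees(w[1:3]).round(2),"wall deg",np.degrees(np.arctan(w[3])).round(1),"n",g.sum())
    lug=near&(P[:,2]>z0+.04)&(P[:,2]<z0+.08)
    k,l,s,c=cv2.connectedComponentsWithStats(lug.reshape(H,W).astype(np.uint8))
    for i in range(1,k):
        if s[i,4]>30:
            q=P[l.ravel()==i]; t=q[q[:,2]>q[:,2].max()-.006]; r=cv2.minAreaRect((t[:,:2]*1000).astype(np.float32))
            print("  lug",s[i],"zmax",q[:,2].max().round(4),"med top",np.median(t[:,2]).round(4),np.round(r[0],1),np.round(r[1],1),round(r[2],1))
E
python3 meas.py wrist_1 wrist_4 top_4 scene_4
```

```text
wrist_1 ball fit [ 0.5125 -0.0655  0.0225] r 0.0303 cols [194. 184.] ztop 0.0552
  plate wall fit slopes x,y deg [ 0.89 -0.69] wall deg 24.8 n 8679
  lug [ 94 163  26  48 916] zmax 0.0647 med top 0.062 [ 533.1 -148.1] [44.4  9.8] 17.5
  lug [271 165  11  49 459] zmax 0.0644 med top 0.0624 [485.9  21.8] [44.8  9.8] 14.9
wrist_4 ball fit [ 0.5146 -0.0661  0.0302] r 0.0318 cols [102. 260.] ztop 0.0628
  plate wall fit slopes x,y deg [ 1.98 -1.25] wall deg 26.0 n 25752
  lug [ 257  222   42  123 3378] zmax 0.0811 med top 0.0779 [485.6  22.9] [22.5 12.9] 15.9
  lug [235 259  21  29 414] zmax 0.0811 med top 0.08 [478.2   7.4] [1.4 6.1] 10.8
  lug [305 260  21  29 386] zmax 0.0812 med top 0.0804 [471.3  31.8] [1.6 7.3] 21.3
top_4 ball fit [-0.0536 -0.5937 -0.6765] r 1.3158 cols [455.   3.] ztop -0.3845
scene_4 ball fit [ 5.4306 -0.3506 -0.0118] r 4.2375 cols [ 34. 364.] ztop 0.4627
```

Held, and lifted 8 mm with the ball steady at (102,262). I'll lift straight up another 110 mm, gently.

```bash
sed -i 's/(hsv\[:,1\]>150)&(hsv\[:,2\]>60)/(hsv[:,1]>150)\&(hsv[:,2]>60)\&(P[:,2]>0.005)\&(P[:,0]>.25)\&(abs(P[:,1])<.3)\&(P[:,2]<.3)/' meas.py
python3 -m pendant '[[[-1,0,0,0.002,0,0,0],[-1,0,0,0.004,0,0,0],[-1,0,0,0.006,0,0,0],[-1,0,0,0.008,0,0,0],[-1,0,0,0.01,0,0,0],[-1,0,0,0.01,0,0,0],[-1,0,0,0.008,0,0,0],[-1,0,0,0.005,0,0,0],[-1,0,0,0.002,0,0,0],[-1,0,0,0,0,0,0]]]'
python3 look.py 5 wrist top scene; python3 meas.py wrist_5 top_5 scene_5
```

```text
time: 7.6
tool_pos: [0.4868, 0.0223, 0.0953]
ee_rot: [0.424, -3.113, -0.0]
wrist_force: [0.7, 0.4, -1.7]
grip_width: 0.0083
t 7.6 tcp [0.4868 0.0223 0.0953] yaw y-axis deg 105.51 z [-2.e-04 -0.e+00 -1.e+00] q [ 0.38   0.306 -0.506 -0.    -0.758 -1.68 ] w 0.0083 F [ 0.7  0.4 -1.7]
wrist_5 ball fit [ 0.5143 -0.0662  0.085 ] r 0.0318 cols [102. 261.] ztop 0.1176
  plate wall fit slopes x,y deg [ 1.94 -1.26] wall deg 26.0 n 25775
  lug [ 257  222   42  123 3373] zmax 0.1357 med top 0.1327 [485.4  22.7] [22.7 12.9] 15.0
  lug [234 259  23  29 424] zmax 0.1359 med top 0.1352 [477.7   7.5] [1.7 7.8] 7.3
  lug [303 260  24  28 386] zmax 0.1359 med top 0.1351 [471.2  31.4] [1.5 8.2] 18.3
top_5 ball fit [ 0.5122 -0.0591  0.1055] r 0.0214 cols [296. 188.] ztop 0.1856
  plate wall fit slopes x,y deg [0.53 1.27] wall deg 25.7 n 1860
  lug [331 168   9  20  96] zmax 0.1312 med top 0.1266 [ 534.9 -147.5] [41.2  7.5] 15.1
scene_5 ball fit [1.2536 0.0205 0.1571] r 0.1164 cols [ 31. 381.] ztop 0.2999
  plate wall fit slopes x,y deg [288.02   1.91] wall deg 0.9 n 29
  lug [  0 333  53  86 348] zmax 0.208 med top 0.2052 [1217.3   30.7] [206.2   2.1] 89.7
```

View pics/scene_5.png

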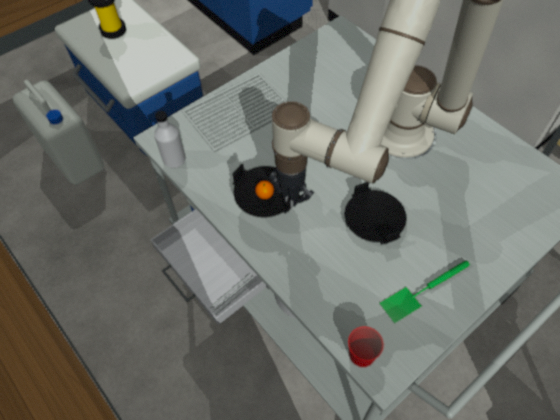

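View pics/wrist_5.png

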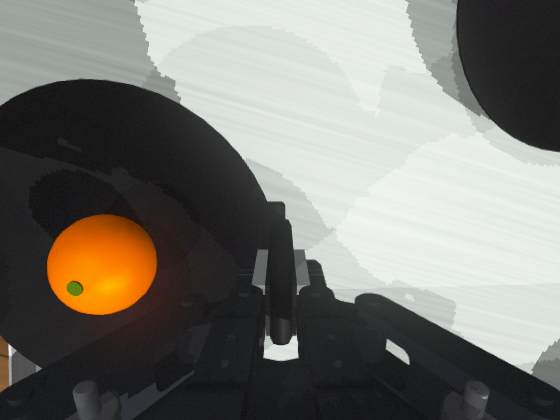

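The lift is straight. The free grip top is at 0.13 m, which agrees with a level plate about 63 mm up, and the ball is central. I'll lift another 50 mm, then turn +74.5° while moving to (0.575, -0.06).

```bash

python3 -m pendant '[[[-1,0,0,0.002,0,0,0],[-1,0,0,0.005,0,0,0],[-1,0,0,0.008,0,0,0],[-1,0,0,0.01,0,0,0],[-1,0,0,0.01,0,0,0],[-1,0,0,0.008,0,0,0],[-1,0,0,0.005,0,0,0],[-1,0,0,0.002,0,0,0],[-1,0,0,0,0,0,0],[-1,0,0,0,0,0,0]]]'
python3 -m pendant '[[[-1,0.001,-0.001,0,0,0,1],[-1,0.002,-0.002,0,0,0,2],[-1,0.003,-0.003,0,0,0,3],[-1,0.004,-0.004,0,0,0,4],[-1,0.004,-0.004,0,0,0,4],[-1,0.004,-0.004,0,0,0,4],[-1,0.004,-0.004,0,0,0,4],[-1,0.003,-0.003,0,0,0,3],[-1,0.002,-0.002,0,0,0,2],[-1,0.001,-0.001,0,0,0,1]]]'
python3 look.py 6 wrist top; python3 meas.py wrist_6 top_6
```

```text
time: 9.0
tool_pos: [0.4867, 0.0222, 0.145]
ee_rot: [0.424, -3.112, 0.0]
wrist_force: [-0.7, -0.0, -0.8]
grip_width: 0.0083
time: 10.25
tool_pos: [0.5148, -0.0059, 0.145]
ee_rot: [1.165, -2.917, -0.0]
wrist_force: [0.3, -0.4, -1.9]
grip_width: 0.0087
t 10.25 tcp [ 0.5148 -0.0059  0.145 ] yaw y-axis deg 133.55 z [-8.e-04 -2.e-04 -1.e+00] q [ 0.304  0.283 -0.382 -0.    -0.907 -1.115] w 0.0087 F [ 0.3 -0.4 -1.9]
wrist_6 ball fit [ 0.5811 -0.0702  0.1349] r 0.0319 cols [103. 261.] ztop 0.1673
  plate wall fit slopes x,y deg [ 2.41 -0.09] wall deg 26.1 n 25888
  lug [ 257  223   42  122 3355] zmax 0.1856 med top 0.1826 [513.6  -5.8] [22.9 12.9] 42.1
  lug [234 259  24  30 423] zmax 0.1858 med top 0.185 [514.  -22.5] [1.6 8.3] 44.7
  lug [303 260  24  28 383] zmax 0.1858 med top 0.1849 [496.9  -4.6] [1.2 8.2] 48.1
top_6 ball fit [ 0.5773 -0.0684  0.1406] r 0.0264 cols [306. 155.] ztop 0.1684
  plate wall fit slopes x,y deg [ 0.17 -0.05] wall deg 25.8 n 1752
  lug [324 117  18  19 144] zmax 0.1788 med top 0.1752 [ 637.9 -132.7] [41.9  8.7] 43.1
```

View pics/wrist_6.png

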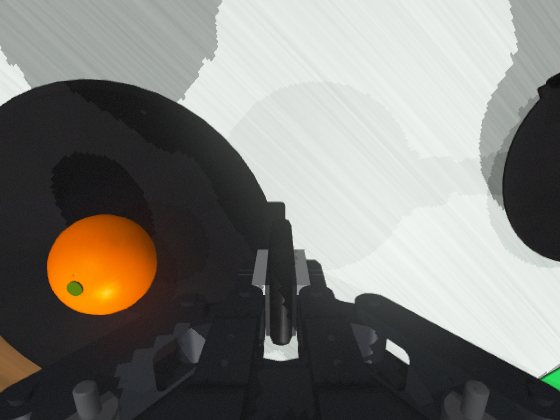

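The plate is level and the ball hasn't shifted (102,262). I'll do the remaining 46.5° and 60/-54 mm.

```bash

python3 -m pendant '[[[-1,0.001,-0.001,0,0,0,1],[-1,0.002,-0.002,0,0,0,2],[-1,0.003,-0.003,0,0,0,3],[-1,0.004,-0.004,0,0,0,4],[-1,0.004,-0.004,0,0,0,4],[-1,0.004,-0.004,0,0,0,4],[-1,0.004,-0.004,0,0,0,4],[-1,0.004,-0.003,0,0,0,3],[-1,0.004,-0.003,0,0,0,3],[-1,0.004,-0.003,0,0,0,3]]]'
python3 -m pendant '[[[-1,0.004,-0.004,0,0,0,3],[-1,0.004,-0.004,0,0,0,3],[-1,0.004,-0.004,0,0,0,3],[-1,0.004,-0.004,0,0,0,2.5],[-1,0.003,-0.003,0,0,0,2],[-1,0.002,-0.002,0,0,0,1.5],[-1,0.001,-0.001,0,0,0,0.5],[-1,0,0,0,0,0,0],[-1,0,0,0,0,0,0]]]'
python3 look.py 7 wrist top scene; python3 meas.py wrist_7 top_7
```

```text
time: 11.6
tool_pos: [0.5488, -0.0368, 0.1452]
ee_rot: [1.904, -2.498, -0.0]
wrist_force: [-0.6, -0.1, -1.5]
grip_width: 0.0083
time: 12.72
tool_pos: [0.5707, -0.0587, 0.1453]
ee_rot: [2.222, -2.221, -0.0]
wrist_force: [-0.0, 0.6, -2.2]
grip_width: 0.0083
t 12.725 tcp [ 0.5707 -0.0587  0.1453] yaw y-axis deg -179.99 z [-2.e-04  0.e+00 -1.e+00] q [ 0.18   0.374 -0.241 -0.    -0.956 -0.18 ] w 0.0083 F [-0.   0.6 -2.2]
wrist_7 ball fit [ 0.6632 -0.0539  0.1355] r 0.0318 cols [103. 262.] ztop 0.1686
  plate wall fit slopes x,y deg [1.79 1.78] wall deg 26.0 n 23506
  lug [ 257  223   42  122 3302] zmax 0.1863 med top 0.1829 [569.6 -58.4] [12.9 22.7] 1.4
  lug [233 259  25  30 417] zmax 0.1865 med top 0.1854 [582.5 -69.8] [1.5 8.7] 88.6
  lug [304 260  23  29 384] zmax 0.1863 med top 0.1854 [557.5 -69.8] [7.8 1.1] 3.8
top_7 ball fit [ 0.3442 -0.1258  0.0221] r 0.0172 cols [318. 260.] ztop 0.0405
```

View pics/top_7.png

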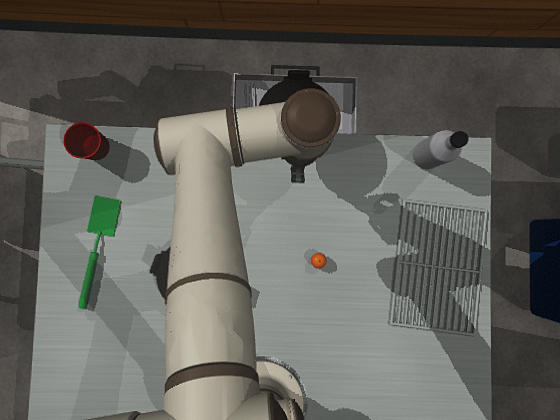

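View pics/scene_7.png

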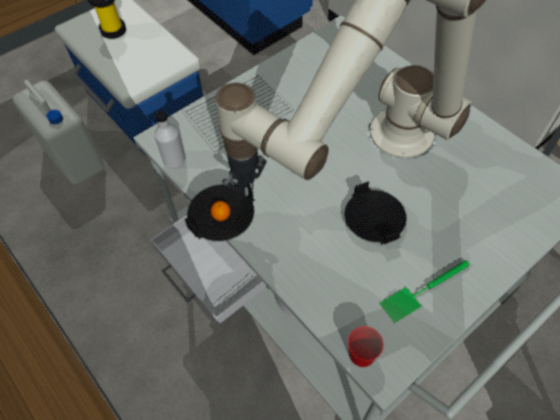

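View pics/wrist_7.png

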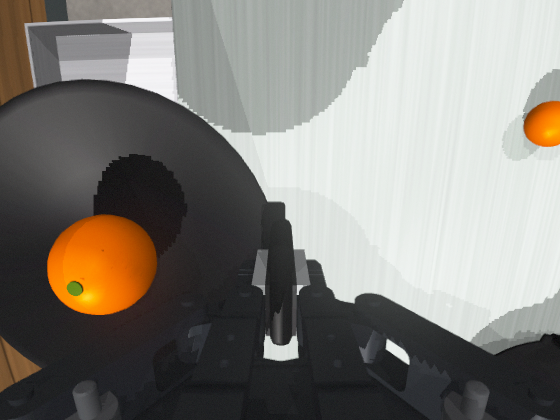

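The top view shows the free grip at (299,73), over the tray and near its far wall. The scene view shows it held level, with the ball in the middle. I'll measure the free grip's position and level before finishing.

```bash
python3 - <<'E'
from h import *
for n in("top_7","scene_7"):
    d=load(n+".npz");H,W=420,560
    u,v=np.meshgrid(np.arange(W),np.arange(H)); P=world(d,np.c_[u.ravel(),v.ravel()]); ok=d["z_map"].ravel()>0
    px=d["pixels"].reshape(-1,3).astype(int)
    m=ok&(px.max(1)<80)&(P[:,0]>.70)&(P[:,0]<.8)&(abs(P[:,1]+.06)<.1)&(P[:,2]>.1)&(P[:,2]<.22)
    q=P[m&(P[:,2]>.158)]; print(n,"free lug",len(q),q.min(0).round(4),q.max(0).round(4),q.mean(0).round(4))
    hs=cv2.cvtColor(d["pixels"],cv2.COLOR_RGB2HSV).reshape(-1,3)
    b=P[ok&(hs[:,0]<18)&(hs[:,1]>150)&(P[:,2]>.12)&(P[:,0]>.6)&(P[:,0]<.72)&(P[:,2]<.2)&(abs(P[:,1]+.06)<.05)]
    if len(b): print("ball",len(b),b.min(0).round(4),b.max(0).round(4))
    r=P[ok&(px.max(1)<80)&(P[:,0]>.59)&(P[:,0]<.77)&(abs(P[:,1]+.06)<.1)&(P[:,2]>.125)&(P[:,2]<.16)]
    print("rim",r.min(0).round(4),r.max(0).round(4))
    t=P[ok&(P[:,0]>.78)&(P[:,0]<.9)&(P[:,2]>-.1)&(P[:,2]<-.03)&(abs(P[:,1]+.06)<.2)]
    if len(t): print("tray",np.percentile(t,[.5,99.5],axis=0).round(3))
E
```

```text
top_7 free lug 144 [ 0.7426 -0.0798  0.158 ] [ 0.7535 -0.0352  0.1811] [ 0.7467 -0.0564  0.1721]
rim [ 0.6876 -0.1209  0.1253] [0.7501 0.025  0.1599]
tray [[ 0.78  -0.219 -0.089]
 [ 0.847  0.097 -0.039]]
scene_7 free lug 86 [ 0.7431 -0.0768  0.1595] [ 0.7541 -0.0339  0.1825] [ 0.7498 -0.0535  0.1715]
ball 305 [ 0.6251 -0.1023  0.1201] [ 0.685  -0.031   0.1699]
rim [ 0.5901 -0.1461  0.125 ] [0.7541 0.0288 0.1598]
tray [[ 0.78  -0.221 -0.091]
 [ 0.849  0.101 -0.037]]
```

```bash
python3 -m pendant '[[[-1,0,0,0,0,0,0],[-1,0,0,0,0,0,0],[-1,0,0,0,0,0,0],[-1,0,0,0,0,0,0]]]'; python3 look.py 8 wrist scene; python3 - <<'E'
from h import *
for a in(7,8):
    d=load(f"wrist_{a}.npz"); h=cv2.cvtColor(d["pixels"],cv2.COLOR_RGB2HSV)
    m=((h[:,:,0]<18)&(h[:,:,1]>150)&(h[:,:,2]>80)).astype(np.uint8); m[:190]=0; m[:,230:]=0; m[:,:30]=0
    x,y,w,hh=cv2.boundingRect(m); print(x,y,w,hh)
from rig import robot
print(robot.job_done())
E
```

```text
time: 13.38
tool_pos: [0.5709, -0.0587, 0.1453]
ee_rot: [-2.222, 2.221, 0.0]
wrist_force: [-0.1, 0.2, -2.5]
grip_width: 0.0084
t 13.375 tcp [ 0.5709 -0.0587  0.1453] yaw y-axis deg -179.99 z [ 0.  0. -1.] q [ 0.18   0.374 -0.24  -0.    -0.956 -0.18 ] w 0.0084 F [-0.1  0.2 -2.5]
30 214 127 160
30 214 127 157
the job is handed in; nothing more can be done
None
```

I took the right-hand plate (the one with the larger clementine) by its left grip and lifted it straight up about 113 mm. I then turned it about 74° in the air and held it out over the tray. The job was handed in at about 13.4 s; no verdict is reported.

Last checks:
- **Free grip:** it is at about (0.748, -0.056). That is past the cart edge at x = 0.66, about 100 mm short of the tray lip, and about 5 mm off the tray's middle line.
- **Plate:** it points straight away, with the jaws within 0.1° of world x. The free grip's top is about 0.18 m up where about 0.176 m was expected, the same small offset the depth readings showed earlier, so I take it as level.
- **Hold:** the arm was at rest with the last set grip of 100 N.
- **Clementine:** it stayed at the same place in the wrist picture, around (102, 262), from the first lift to the end, well clear of the fingers.
- **Bystanders:** cup, bottle, grate and spatula look unmoved in the pictures taken after the turn; I compared them by eye only.

Three automatic readings gave no clean numbers:
- The ball could not be measured in the top view at the end because the arm hides it.
- My colour mask in the scene view picked up other pixels besides the ball.
- In the wrist view the plate-tilt fits were skewed by up to 2.4° because only part of the plate is in sight. For level I relied on the heights above and on an unobstructed mid-turn top-view fit, which read under 0.2°.

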